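# Feed a bush through the sprung flap of a soak box

## Robot

A 6-joint arm with a two-finger parallel gripper is mounted at the origin on a cart in front of the work surface, level with it; the furniture and walls round the work are solid. World frame = base frame: x ahead of the robot, y to its left, z up, the work surface at z = 0. Lengths are in m, angles in rad, forces in N, time in s.
With the tool pointing down it reaches from about 0.35 to 0.875 m from the base axis. Payload 4.2 kg.
Tool frame: the origin (TCP) lies between the finger pads; the fingertips stand 19 mm ahead of it and the grasp point (between the pads) is the TCP; z points along the fingers, y is the line along which they close (so a half turn about z gives the same grasp; the last joint's range is limited). The gripper opens to 87 mm and grips with 3 to 60 N. Pads are 19 mm wide; open, the fingers measure 117 mm over their backs; the gripper's body (75 mm by 190 mm) begins 51 mm behind the grasp point.
Start: joints at [-0.856, 0.385, 0.008, 0, -1.194, -0.259], TCP at [0.275, -0.561, 0.242] pointing down, gripper open.
Joint ranges: [-3.14, 3.14], [-1.21, 2.06], [-1.07, 1.41], [-3.16, 2.05], [-2.99, -0.16], [-3.1, 3.1]. Speed limits (rad/s): [2.79, 2.79, 3.14, 3.14, 3.14, 3.14].

## Interface

Orientations are given as a unit quaternion [x, y, z, w].
In Python, from plant import ctrl gives the robot as it stands.
- The arm moves only by the shell command python3 -m creep 'ROWS' [FORCE]. ROWS is JSON, one flat list of numbers, 5 for each row, row after row: the shift along the tool's x, y, z in cm, then the turn about the tool's z in rad, then the opening, from 0 (shut) to 1 (fully open). In form: [x, y, z, yaw, hand, x, y, z, yaw, hand, ...]. A call has 1 to 20 rows; each row shifts and turns the commanded pose from where the row before left it, along the tool's axes as they then stand; what a row does not reach is not made up. A row lasts 1/12 s, in which the tool goes at most 41.7 mm and 7.16 degrees, less where a joint would pass 70% of its speed; a pose out of reach is approached as far as the arm can. A call is refused whole if a number of a shift passes 4.17 or a number of a turn 0.125, either way. A call with a gripper value outside its range is refused whole. The fingers move at their own pace and stop on an object; FORCE is the grip in N (left out, the last holds). Time passes only in rows, so rows that do not move let the fingers close. It gives the time, the measured TCP pose, the force, the opening and the grip force at its end, in the units of the state.
- ctrl.sense(): the state, without advancing time (a new reading comes with each control period).
- ctrl.capture(name): name is "side" or "top" or "wrist"; returns (picture, depth): 480x640x3 uint8, red, green, blue; 480x640 float32, m along the optical axis (not along the pixel's ray), 0 where there is no reading.
- ctrl.camera_model(name): a dict with "camera_matrix" (3x3 intrinsics, pixels), "rvec" (rotation vector, rad) and "tvec" (3), from world to camera coordinates, as OpenCV has them; the wrist camera has in their place "tool_from_camera" (4x4, takes a point from camera to tool coordinates, whose origin is the TCP and whose axes are the flange's). Camera axes: x right, y down, z forward; pixel columns grow to the right and rows downward; lengths in m; the calibration is good to about 2 mm. A picture is of the moment at which its call begins: read the wrist's pose just before it. camera_model takes no time and is no camera call.
- ctrl.finish_job(): hands the job in; it is judged then, once.
The state is a dict: "time_s": time; "joint_pos": joint angles; "dq": joint speeds; "tau": joint torques, N m; "eef_pos": TCP position; "orientation": TCP orientation; "ft_force": force on the tool from outside, world axes, zero at the start; "torque": the same for the moment, N m; "grip_width": finger opening in m; "gripper_force": force on a finger pad.
Only numpy, scipy, OpenCV 4.12 (cv2) and the standard library are available. Lean on these libraries where they do the work, as an engineer would, in place of code of your own. Each camera call takes 0.05 s, during which the arm holds its last target. There are 200 camera calls.

## Task

Stand the bronze bush, flange down, in the open trough in front of the soak box, between the push bar and the flap, and let go of it. Then push it by the bar's black handle through the sprung flap and on until the hidden spring buffer inside pushes back with about 10 N (never more than 20 N), and keep it pressed so for about a second. Finally draw the bar right back out, so that the flap falls shut behind the bush, let go, and leave the other parts on the bench alone.

Things in the scene. Friction and masses are not known exactly. Their poses are not given: they have to be found in the camera images.
- soak_box: Fixed device, 100 wide (own x), 475 long (own y): an open trough leading into a closed grey box. Own +y is the push direction: along the trough, through the flap, into the box. Origin on the bench directly under the closed flap, on the trough's centre line. The box with bolted aluminium lid spans y = -6 to +183 mm, 90 wide, its top 78 above the bench.
- load_point (a point): Point on the trough floor (6 mm above the bench), on the centre line, 52 mm before the flap: where to stand the bush's underside. The trough runs from y = -290 mm of soak_box to the flap, between two steel rails 54 mm apart (8 wide, tops 18 mm above the bench).
- box_mouth (a point): Point on the trough floor under the closed flap: centre of the foot of the box's mouth, 54 wide, 53 high, which the flap shuts.
- buffer_near (a point): Point on the trough floor inside the box, 68 mm past the flap. Unseen inside, a spring buffer's upright pad stands across the trough, set anew each time: the bush touches it when its axis is somewhere from this point to 45 mm further. It yields at 1 N/mm (from 0.5 N), bottoms after 20 mm, and pushes the bush back again as the bar is drawn back.
- end_cap: Grey end plate 88x12x68 bolted on the back of the box, turned and placed with it; it carries the hidden buffer. Origin on the bench, 175 mm past the flap on the centre line.
- bush: Loose flanged bronze bush, 0.10 to 0.18 kg, standing flange down: flange diameter 47, 0 to 13 mm above its underside; boss above it diameter 32, up to 32 mm; through bore 12. Origin at the centre of its underside, own z up along its axis. The boss is the place to grip.
- bar_handle (a point): Point on the axis of the push bar's upright round black handle, 81 mm above the bench, the height to grip. Handle diameter 18, clear from 37 to 93 mm above the bench; cap of diameter 22 up to 101 mm. The captive bar slides only along the trough. Its flat front face (24 wide, 9 to 29 mm above the bench) stands 152 mm ahead of this axis and pushes the bush's flange.
- push_bar (a joint): Slide of the push bar in m: 0 fully drawn back (front face 110 mm before the flap), grows towards the flap, up to 0.225. Sliding friction about 1.5 N; it stays where it is left.
- flap (a joint): Steel flap 50 wide, 46 high, hinged at its top edge 56 mm above the bench, spring-closed; 0 = shut (upright), opens only inwards to 1.45 rad. Lifting it with the bush takes up to about 5 N of push; then it rubs on the bar with about 1 N. The bush is clear of its swing once its axis is 60 mm past the flap.
- v_block: Bystander: loose ground steel V-block 42x45x35 on the bench behind the trough; origin at the centre of its underside.
- seat_ring: Bystander: loose turned steel ring, diameter 44, 15 high, on the bench in front of the trough; origin at the centre of its underside.
- gauge_pin: Bystander: loose upright steel pin, diameter 22, 45 high, on the bench in front of the box; origin at the centre of its underside.
Things that resemble listed ones, but are neither listed nor needed, are in the scene too. Several things have the shape of the bush; the one meant has the colours described above.

How it is judged:
By the outcome, as a careful person would: the job done as asked, in the order asked, and still so for the second after the job is handed in, with the robot touching nothing.
It also fails if it takes over 67 s, if anything falls off the work surface, if the arm or the gripper's body presses on something with over 40 N, if the wrist force passes 120 N, or if a joint passes its speed limit or range.

## Working session

There is one attempt and no reset: what is moved stays moved. The work goes in short steps, Python scripts to look and compute and a shell command to move; the robot and the scene stay as the last step left them, time stands still between calls to the robot, and variables do not carry over. Pictures are saved under pics/ and viewed, at most 10 in all, crops included, and the job is handed in when it is done.

```bash
ls; mkdir -p pics; python3 - <<'E'
from plant import ctrl
import cv2,numpy as np
s=ctrl.sense();print({k:np.round(v,3) for k,v in s.items()})
for n in("top","side"):
    p,d=ctrl.capture(n);cv2.imwrite(f"pics/{n}0.png",p[...,::-1]);np.savez(f"pics/{n}0.npz",p=p,d=d)
    print(n,ctrl.camera_model(n))
print(ctrl.camera_model("wrist"))
E
```

```text
pics
{'time_s': np.float64(0.0), 'joint_pos': array([-8.560e-01,  3.860e-01,  7.000e-03, -1.000e-03, -1.194e+00,
       -2.590e-01]), 'dq': array([ 0.001, -0.001,  0.001,  0.   ,  0.002, -0.002]), 'tau': array([ 0.0000e+00, -3.9067e+01,  1.8740e+01,  4.2200e+00,  1.1000e-02,
       -0.0000e+00]), 'eef_pos': array([ 0.275, -0.561,  0.24 ]), 'orientation': array([-0.226,  0.974,  0.001, -0.   ]), 'ft_force': array([-0.582,  0.489,  0.257]), 'torque': array([-0.023, -0.014, -0.008]), 'gripper_force': np.float64(0.0), 'grip_width': np.float64(0.087)}
top {'camera_matrix': array([[485.63470991,   0.        , 317.25534298],
       [  0.        , 485.63470991, 241.05279752],
       [  0.        ,   0.        ,   1.        ]]), 'rvec': array([ 2.16812069, -2.21735006,  0.10179852]), 'tvec': array([-0.03719101,  0.53578494,  1.13039414])}
side {'camera_matrix': array([[533.15480632,   0.        , 317.11950656],
       [  0.        , 533.15480632, 227.68177681],
       [  0.        ,   0.        ,   1.        ]]), 'rvec': array([ 1.13680853, -2.59309351,  0.75452211]), 'tvec': array([0.35485705, 0.39271634, 0.92154676])}
{'camera_matrix': array([[346.65147381,   0.        , 320.55686925],
       [  0.        , 346.65147381, 239.42988549],
       [  0.        ,   0.        ,   1.        ]]), 'tool_from_camera': array([[-3.48752182e-04, -9.63144002e-01, -2.68986077e-01,
         7.32707722e-02],
       [ 9.99999786e-01, -4.84593366e-04,  4.38614100e-04,
         1.09082180e-03],
       [-5.52797408e-04, -2.68985866e-01,  9.63143965e-01,
        -1.44227570e-01],
       [ 0.00000000e+00,  0.00000000e+00,  0.00000000e+00,
         1.00000000e+00]])}
```

View pics/top0.png

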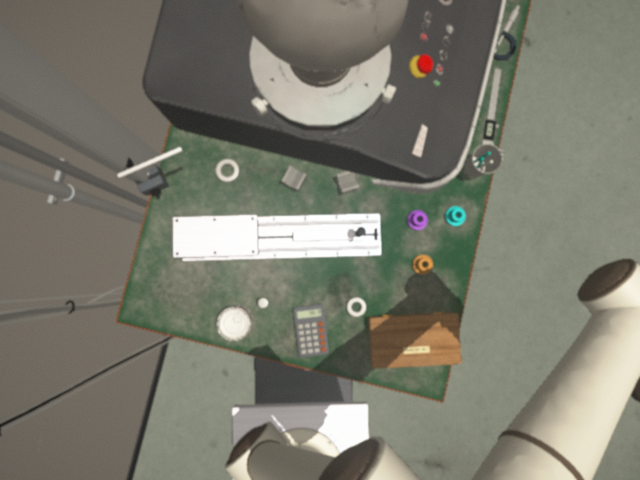

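View pics/side0.png

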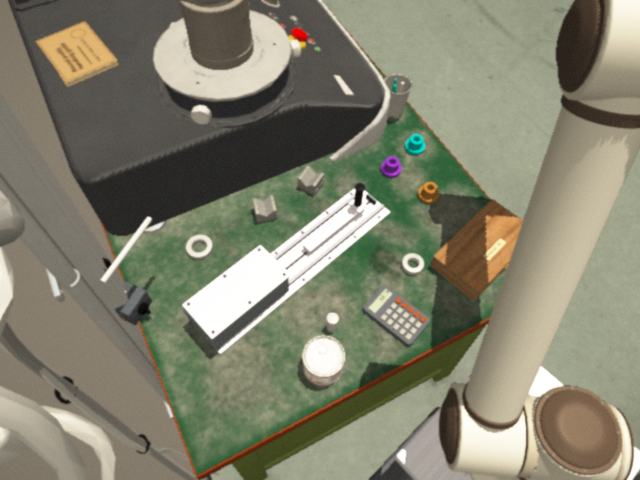

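The top view shows three bush-shaped things: purple (418,219), cyan (456,215) and orange-bronze (423,264). The box lid spans columns 172–258 around row 237, the trough runs right to column 380, and the handle is near (360,233). The bronze one fits the description; I'll measure it and check it in a crop.

```bash
cat > h.py <<'E'
import cv2,numpy as np
from scipy.spatial.transform import Rotation as R
from plant import ctrl
def world(n,d,st=None):
    c=ctrl.camera_model(n);K=c["camera_matrix"];v,u=np.mgrid[:480,:640]
    P=np.stack([(u-K[0,2])/K[0,0]*d,(v-K[1,2])/K[1,1]*d,d],-1)
    if n=="wrist":
        T=c["tool_from_camera"];P=P@T[:3,:3].T+T[:3,3]
        return P@R.from_quat(st["orientation"]).as_matrix().T+st["eef_pos"]
    M=cv2.Rodrigues(c["rvec"])[0];return (P-c["tvec"].ravel())@M
def ray(n,u,v,z,st=None):
    a=np.ones((480,640),np.float32);K=ctrl.camera_model(n)["camera_matrix"]
    c=ctrl.camera_model(n);p=np.array([(u-K[0,2])/K[0,0],(v-K[1,2])/K[1,1],1.])
    if n=="wrist":
        T=c["tool_from_camera"];Q=R.from_quat(st["orientation"]).as_matrix()
        o=Q@T[:3,3]+st["eef_pos"];r=Q@T[:3,:3]@p
    else:
        M=cv2.Rodrigues(c["rvec"])[0];o=-M.T@c["tvec"].ravel();r=M.T@p
    return o+r*(z-o[2])/r[2]
E
python3 - <<'E'
from h import *
f=np.load("pics/top0.npz");p,d=f["p"],f["d"];W=world("top",d)
v,u=np.mgrid[:480,:640];hsv=cv2.cvtColor(p,cv2.COLOR_RGB2HSV)
print("table z",W[285,200],W[290,280])
m=((W[...,2]>.068)&(W[...,2]<.088)&(u>160)&(u<270)&(v>205)&(v<270)).astype(np.uint8)
c=max(cv2.findContours(m,0,2)[0],key=cv2.contourArea)
b=cv2.boxPoints(cv2.minAreaRect(c));print("lid px",b)
q=np.array([ray("top",*x,.078)for x in b]);print(q.round(4),np.linalg.norm(q-np.roll(q,1,0),axis=1))
w=W[m>0];print("lid z",np.median(w[:,2]))
# trough rail/white outline
m2=((hsv[...,1]<60)&(hsv[...,2]>150)&(u>165)&(u<390)&(v>205)&(v<265)).astype(np.uint8)
c=max(cv2.findContours(m2,0,2)[0],key=cv2.contourArea);b=cv2.boxPoints(cv2.minAreaRect(c));print("all px",b);print(np.array([ray("top",*x,.018)for x in b]).round(4))
m3=(W[...,2]>.09)&(W[...,2]<.115)&(u>330)&(u<385)&(v>215)&(v<255)
print("handle",m3.sum(),W[m3].mean(0),u[m3].mean(),v[m3].mean())
m4=(hsv[...,0]<22)&(hsv[...,1]>140)&(u>405)&(u<440)&(v>250)&(v<280)
w=W[m4];print("bush",m4.sum(),u[m4].min(),u[m4].max(),v[m4].min(),v[m4].max(),np.percentile(w[:,2],[5,50,95]),w[w[:,2]>.027].mean(0),w.mean(0))
a=cv2.resize(p[190:290,330:480],None,fx=4,fy=4,interpolation=2)
cv2.imwrite("pics/crop1.png",a[...,::-1])
E
```

```text
table z [0.43736928 0.23188509 0.00223318] [0.42099541 0.04209619 0.00045857]
lid px [[171.84094 217.43312]
 [256.57178 215.01222]
 [257.7137  254.9796 ]
 [172.98288 257.4005 ]]
[[0.5908 0.2772 0.078 ]
 [0.5924 0.0873 0.078 ]
 [0.5022 0.086  0.078 ]
 [0.501  0.2748 0.078 ]] [0.08988422 0.18991311 0.09018709 0.18877371]
lid z 0.07843798287545962
all px [[171.2243  215.85074]
 [380.13947 209.88171]
 [381.4527  255.84418]
 [172.53754 261.8132 ]]
[[ 0.6024  0.2954  0.018 ]
 [ 0.6064 -0.2013  0.018 ]
 [ 0.4965 -0.2008  0.018 ]
 [ 0.4934  0.2924  0.018 ]]
handle 76 [ 0.54815785 -0.14471442  0.10112429] 361.0 231.3815789473684
bush 241 413 432 255 272 [0.00450843 0.02573509 0.03472051] [ 0.47352947 -0.29994721  0.03181265] [ 0.47553357 -0.29675518  0.02104683]
```

View pics/crop1.png

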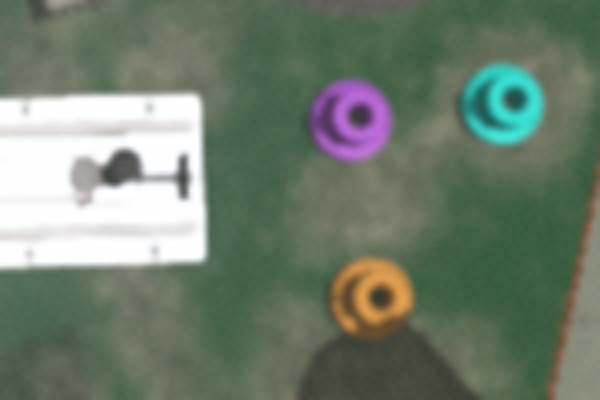

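The crop confirms it: the orange-bronze bush at (423,264) is the one, and purple and cyan are lookalikes. The lid measures 190×90 at z 0.078, as given. I'll hover over the bush and turn the tool to close along x.

```bash
python3 -m creep '[-2.93,1.47,0.9,0,1,-2.93,1.47,0.9,0,1,-2.93,1.47,0.9,0,1,-2.93,1.47,0.9,0,1,-2.93,1.47,0.9,0,1,-2.93,1.47,0.9,0,1,-2.93,1.47,0.9,0,1,-2.93,1.47,0.9,0,1,-2.93,1.47,0.9,0,1,-2.93,1.47,0.9,0,1]'
python3 -m creep '[0,0,0,-0.1241,1,0,0,0,-0.1241,1,0,0,0,-0.1241,1,0,0,0,-0.1241,1,0,0,0,-0.1241,1,0,0,0,-0.1241,1,0,0,0,-0.1241,1,0,0,0,-0.1241,1,0,0,0,-0.1241,1,0,0,0,0,1,0,0,0,0,1]'
python3 - <<'E'
from h import *
st=ctrl.sense();p,d=ctrl.capture("wrist");cv2.imwrite("pics/w1.png",p[...,::-1])
Q=R.from_quat(st["orientation"]).as_matrix();print(st["time_s"],st["joint_pos"].round(2),st["eef_pos"].round(4),"\n",Q.round(3))
W=world("wrist",d,st);hsv=cv2.cvtColor(p,cv2.COLOR_RGB2HSV)
m=((hsv[...,0]<22)&(hsv[...,1]>140)&(hsv[...,2]>60)).astype(np.uint8)
c=max(cv2.findContours(m,0,2)[0],key=cv2.contourArea);k=np.zeros_like(m);cv2.drawContours(k,[c],-1,1,-1)
w=W[(k>0)&(d>0)];print("contour",cv2.boundingRect(c),len(w))
t=w[(w[:,2]>.028)&(w[:,2]<.036)];print("boss top",len(t),t.mean(0),(t.min(0)+t.max(0))/2,np.ptp(t,0))
g=w[(w[:,2]>.008)&(w[:,2]<.018)];print("flange",len(g),(g.min(0)+g.max(0))/2,np.ptp(g,0))
f=np.load("pics/top0.npz");W=world("top",f["d"])
for a,b in((.62,.66),(.66,.70)):
  z=W[(W[...,0]>a)&(W[...,0]<b)&(W[...,1]>-.05)&(W[...,1]<.12)][:,2];print(a,z.max())
E
```

```text
time_s: 0.93
eef_pos: [0.474, -0.2987, 0.1508]
orientation: [-0.226, 0.974, 0.0, -0.0]
ft_force: [0.7, -0.2, 0.5]
grip_width: 0.0868
gripper_force: 0.0
time_s: 1.85
eef_pos: [0.4733, -0.3001, 0.1512]
orientation: [-0.707, 0.708, 0.0, -0.0]
ft_force: [-0.5, 0.2, -0.2]
grip_width: 0.0871
gripper_force: 0.0
1.85 [-0.28  0.36 -0.28 -0.   -0.93  0.27] [ 0.4733 -0.3001  0.1512] 
 [[-0.001 -1.    -0.001]
 [-1.     0.001  0.   ]
 [-0.     0.001 -1.   ]]
contour (299, 369, 341, 20) 5259<stdin>:8: RuntimeWarning: Mean of empty slice.
  ret = um.true_divide(
Traceback (most recent call last):
ValueError: zero-size array to reduction operation minimum which has no identity
```

View pics/w1.png

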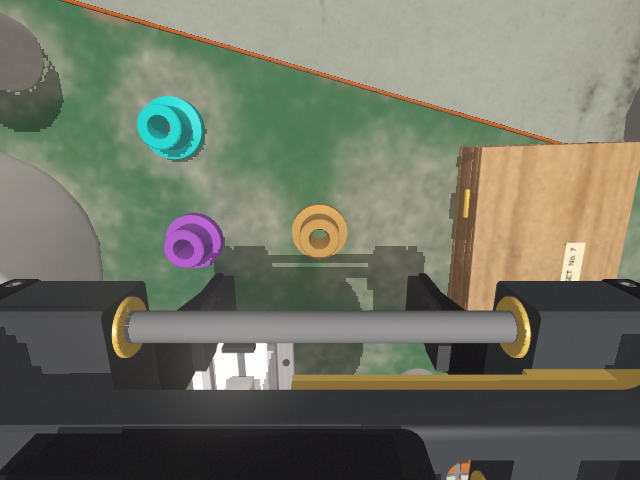

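The wrist view shows the bronze bush at (319,232), between the fingers. Purple is at (193,240), cyan at (170,128), and the wooden box is to the right. I'll redo the measurement restricted to that region.

```bash
python3 - <<'E'
from h import *
st=ctrl.sense();p,d=ctrl.capture("wrist")
W=world("wrist",d,st);hsv=cv2.cvtColor(p,cv2.COLOR_RGB2HSV)
v,u=np.mgrid[:480,:640];m=(hsv[...,0]<25)&(hsv[...,1]>110)&(u>280)&(u<360)&(v>195)&(v<268)&(d>0)
w=W[m];print(m.sum(),u[m].min(),u[m].max(),v[m].min(),v[m].max())
t=w[(w[:,2]>.027)&(w[:,2]<.038)];print("boss top",len(t),(t.min(0)+t.max(0))/2,np.ptp(t,0))
g=w[(w[:,2]>.008)&(w[:,2]<.018)];print("flange",len(g),(g.min(0)+g.max(0))/2,np.ptp(g,0))
print("wood z",W[200,520],"eef",st["eef_pos"])
f=np.load("pics/top0.npz");W=world("top",f["d"])
for a,b in((.62,.66),(.66,.70),(.7,.75)):
  z=W[(W[...,0]>a)&(W[...,0]<b)&(W[...,1]>-.05)&(W[...,1]<.12)][:,2];print(a,z.max())
E
```

```text
2265 292 346 203 258
boss top 1019 [ 0.47423573 -0.29983902  0.03097715] [0.03155884 0.03145275 0.00790839]
flange 1040 [ 0.47430042 -0.29954261  0.01299745] [0.04600574 0.04708351 0.0097951 ]
wood z [ 0.32716016 -0.33180556  0.04385356] eef [ 0.47330617 -0.30012     0.15126168]
0.62 0.03545054558974416
0.66 0.040313880510001975
0.7 0.6363729665958963
```

```bash
python3 -m creep '[0,-0.02,2.3,0,1,0,-0.02,2.3,0,1,0,-0.02,2.3,0,1,0,-0.02,2.3,0,1,0,-0.02,2.3,0,1,0,0,0,0,1,0,0,0,0,0,0,0,0,0,0,0,0,0,0,0,0,0,0,0,0,0,0,0,0,0,0,0,0,0,0,0,0,0,0,0]' 25
```

```text
time_s: 3.03
eef_pos: [0.4747, -0.3002, 0.0371]
orientation: [0.708, -0.706, 0.0, -0.0]
ft_force: [-0.0, 0.5, -0.3]
grip_width: 0.0483
gripper_force: 0.0
```

```bash
python3 -m creep '[0,0,0,0,0,0,0,0,0,0,0,0,0,0,0,0,0,0,0,0,0,0,0,0,0]'
python3 -m creep '[0,0,-3,0,0,0,0,-3,0,0,0,0,0,0,0]'
```

```text
time_s: 3.45
eef_pos: [0.4745, -0.3002, 0.0366]
orientation: [0.708, -0.706, -0.0, 0.0]
ft_force: [0.3, 0.1, 1.2]
grip_width: 0.0307
gripper_force: 25.0
time_s: 3.7
eef_pos: [0.4779, -0.3017, 0.1018]
orientation: [0.708, -0.706, 0.005, -0.002]
ft_force: [1.5, -1.2, -0.3]
grip_width: 0.031
gripper_force: 25.0
```

```bash
python3 -m creep '[0,0,-3,0,0,0,0,-3,0,0,-3.41,-0.73,0,0,0,-3.41,-0.73,0,0,0,-3.41,-0.73,0,0,0,-3.41,-0.73,0,0,0,-3.41,-0.73,0,0,0,-3.41,-0.73,0,0,0,-3.41,-0.73,0,0,0,-3.41,-0.73,0,0,0,-3.41,-0.73,0,0,0,-3.41,-0.73,0,0,0,0,0,0,0,0,0,0,0,0,0,0,0,0,0,0,0,0,0,0,0]'
python3 - <<'E'
from h import *
st=ctrl.sense();p,d=ctrl.capture("wrist");cv2.imwrite("pics/w2.png",p[...,::-1])
print(st["eef_pos"],R.from_quat(st["orientation"]).as_matrix().round(3))
W=world("wrist",d,st);np.save("pics/w2.npy",W)
for y0 in(-.07,-.05,-.03):
  s=W[(abs(W[...,1]-y0)<.004)&(d>0)&(W[...,0]>.47)&(W[...,0]<.62)]
  h,e=[],np.arange(.49,.605,.004)
  print(y0,[(round(a,3),round(1e3*np.median(q))) for a in e if len(q:=s[(s[:,0]>=a)&(s[:,0]<a+.004),2])>2])
s=W[(W[...,2]>.09)&(W[...,2]<.108)&(abs(W[...,0]-.548)<.03)&(W[...,1]<-.1)&(d>0)];print("cap",len(s),(s.min(0)+s.max(0))/2,np.ptp(s,0))
E
```

```text
time_s: 5.03
eef_pos: [0.5462, 0.04, 0.156]
orientation: [0.707, -0.707, -0.0, 0.001]
ft_force: [0.2, 0.3, -0.8]
grip_width: 0.0308
gripper_force: 25.0
[0.54619164 0.04004934 0.15604246] [[ 0.001 -1.    -0.001]
 [-1.    -0.001 -0.   ]
 [ 0.     0.001 -1.   ]]
-0.07 [(np.float64(0.49), 1), (np.float64(0.494), 1), (np.float64(0.498), 7), (np.float64(0.502), 7), (np.float64(0.506), 7), (np.float64(0.51), 7), (np.float64(0.514), 19), (np.float64(0.518), 19), (np.float64(0.522), 7), (np.float64(0.526), 7), (np.float64(0.53), 7), (np.float64(0.534), 27), (np.float64(0.538), 30), (np.float64(0.542), 30), (np.float64(0.546), 30), (np.float64(0.55), 30), (np.float64(0.554), 30), (np.float64(0.558), 29), (np.float64(0.562), 7), (np.float64(0.566), 7), (np.float64(0.57), 7), (np.float64(0.574), 17), (np.float64(0.578), 19), (np.float64(0.582), 18), (np.float64(0.586), 7), (np.float64(0.59), 7), (np.float64(0.594), 7), (np.float64(0.598), 1), (np.float64(0.602), 1)]
-0.05 [(np.float64(0.49), 1), (np.float64(0.494), 1), (np.float64(0.498), 7), (np.float64(0.502), 7), (np.float64(0.506), 7), (np.f
[... 808 characters left out ...]
at64(0.526), 7), (np.float64(0.53), 7), (np.float64(0.534), 18), (np.float64(0.538), 30), (np.float64(0.542), 30), (np.float64(0.546), 30), (np.float64(0.55), 30), (np.float64(0.554), 30), (np.float64(0.558), 29), (np.float64(0.562), 7), (np.float64(0.566), 7), (np.float64(0.57), 7), (np.float64(0.574), 18), (np.float64(0.578), 19), (np.float64(0.582), 18), (np.float64(0.586), 7), (np.float64(0.59), 7), (np.float64(0.594), 7), (np.float64(0.598), 1), (np.float64(0.602), 1)]Traceback (most recent call last):
  File "<stdin>", line 9, in <module>
    return umr_minimum(a, axis, None, out, keepdims, initial, where)
ValueError: zero-size array to reduction operation minimum which has no identity
```

View pics/w2.png

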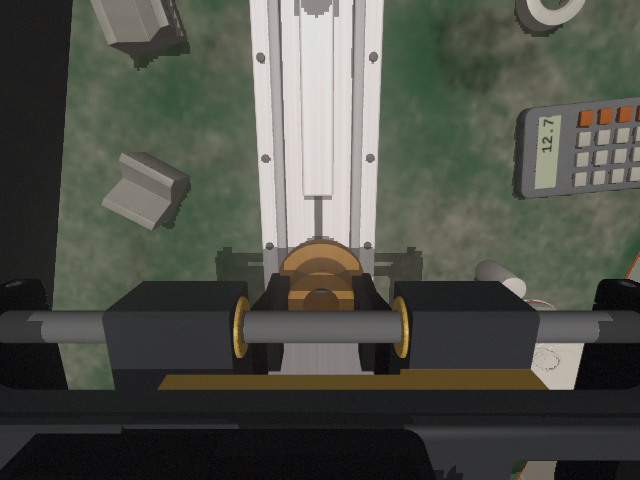

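The bush is held upright at (320,265) over the trough. The bar's front edge is at row 196 and the rails at columns ~277 and ~355. I'll refine the centre line and the front-face position.

```bash
python3 - <<'E'
import numpy as np
W=np.load("pics/w2.npy");x,y,z=W[...,0],W[...,1],W[...,2]
for a,b in((-.09,-.06),(-.06,-.035),(-.035,-.005)):
  k=(y>a)&(y<b)
  l=k&(z>.014)&(z<.021)&(x>.505)&(x<.53);r=k&(z>.014)&(z<.021)&(x>.567)&(x<.60);c=k&(z>.0285)&(z<.032)&(x>.52)&(x<.575)
  P=lambda m:np.percentile(x[m],[2,98]).round(4) if m.any() else None
  print(P(l),P(r),P(c))
c=(z>.0275)&(z<.032)&(abs(x-.548)<.008)&(y<.012);print("front face y",np.percentile(y[c],[98,99.5,100]))
m=(z>.1)&(z<.125)&(abs(x-.546)<.03)&(y<.03);
f=(z>.115)&(z<.14)&(abs(x-.546)<.03)&(y>0);print("bush held",W[f].min(0),W[f].max(0))
E
```

```text
[0.514  0.5217] [0.5757 0.5835] [0.5375 0.5599]
[0.5137 0.5216] [0.5755 0.5831] [0.5374 0.5597]
[0.5137 0.5214] [0.5753 0.5832] [0.5371 0.5597]
front face y [0.00401737 0.00641905 0.0073269 ]
bush held [0.5220542  0.0167258  0.12053021] [0.56971163 0.04927045 0.13999849]
```

```bash
python3 -m creep '[-0.05,-0.2,0,0,0,0,0,2.2,0,0,0,0,2.2,0,0,0,0,2.2,0,0,0,0,2.2,0,0,0,0,1.6,0,0,0,0,0.6,0,0,0,0,0,0,0,0,0,0,0,0]'
```

```text
time_s: 5.83
eef_pos: [0.5495, 0.0411, 0.047]
orientation: [0.708, -0.707, 0.0, -0.0]
ft_force: [0.7, 0.2, -0.6]
grip_width: 0.0309
gripper_force: 25.0
```

```bash
python3 -m creep '[0,0.1,0.15,0,0,0,0,0.15,0,0,0,0,0.1,0,0,0,0,0,0,0,0,0,0,0,0]'
```

```text
time_s: 6.25
eef_pos: [0.548, 0.0415, 0.0429]
orientation: [0.708, -0.706, 0.0, -0.0]
ft_force: [0.9, 1.4, -1.5]
grip_width: 0.0311
gripper_force: 25.0
```

```bash
python3 -m creep '[0,0,0.05,0,0.65,0,0,0,0,0.65,0,0,0,0,0.65,0,0,0,0,0.65,0,0,0,0,0.65,0,0,0,0,0.65]'
python3 -m creep '[0,0,-3,0,0.65,0,0,-3,0,0.65,0,0,-3,0,0.65,0,0,-3,0,0.65,3,0,0,0,0.65,4,0,0,0,0.65,4,0,0,0,0.65,4,0,0,0,0.65,0,0,0,0,0.65]'
python3 - <<'E'
from h import *
st=ctrl.sense();print(st["eef_pos"])
p,d=ctrl.capture("top");a=cv2.resize(p[200:270,220:400],None,fx=4,fy=4,interpolation=2);cv2.imwrite("pics/t2.png",a[...,::-1])
W=world("top",d);hsv=cv2.cvtColor(p,cv2.COLOR_RGB2HSV)
m=(hsv[...,0]<25)&(hsv[...,1]>110)&(W[...,0]>.5)&(W[...,0]<.6)&(W[...,1]>-.02)&(W[...,1]<.1)
w=W[m];print(m.sum(),[(len(t),t.mean(0).round(4)) for t in(w[w[:,2]>.033],w)])
E
```

```text
time_s: 6.75
eef_pos: [0.548, 0.0415, 0.0421]
orientation: [0.708, -0.706, 0.0, -0.0]
ft_force: [-0.1, -0.3, -0.5]
grip_width: 0.0554
gripper_force: 0.0
time_s: 7.5
eef_pos: [0.5474, -0.1138, 0.162]
orientation: [-0.706, 0.709, -0.0, -0.0]
ft_force: [0.2, 1.0, -0.4]
grip_width: 0.0566
gripper_force: 0.0
[ 0.54740666 -0.11375716  0.16203487]
0 [(0, array([nan, nan, nan])), (0, array([nan, nan, nan]))]<stdin>:6: RuntimeWarning: Mean of empty slice.
  ret = um.true_divide(
```

View pics/t2.png

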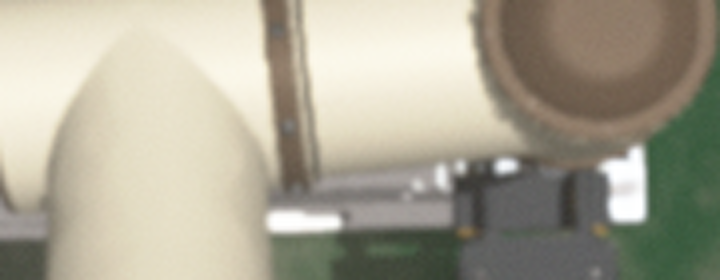

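The arm blocks the top view. I'll check from the side camera, and turn the tool to close along the push direction.

```bash
python3 -m creep '[0,0,0,0.1208,0.65,0,0,0,0.1208,0.65,0,0,0,0.1208,0.65,0,0,0,0.1208,0.65,0,0,0,0.1208,0.65,0,0,0,0.1208,0.65,0,0,0,0.1208,0.65,0,0,0,0.1208,0.65,0,0,0,0.1208,0.65,0,0,0,0.1208,0.65,0,0,0,0.1208,0.65,0,0,0,0.1208,0.65,0,0,0,0.1208,0.65,0,0,0,0,0.65,0,0,0,0,0.65]'
python3 - <<'E'
from h import *
p,d=ctrl.capture("side");W=world("side",d);hsv=cv2.cvtColor(p,cv2.COLOR_RGB2HSV)
m=(hsv[...,0]<25)&(hsv[...,1]>110)&(W[...,0]>.5)&(W[...,0]<.6)&(W[...,1]>-.02)&(W[...,1]<.1)&(d>0)
w=W[m];print(m.sum())
if m.any():print(w.min(0),w.max(0),w[w[:,2]>.036].mean(0))
cv2.imwrite("pics/s2.png",cv2.resize(p[150:330,200:420],None,fx=3,fy=3,interpolation=2)[...,::-1])
st=ctrl.sense();p,d=ctrl.capture("wrist");W=world("wrist",d,st)
s=W[(W[...,2]>.09)&(W[...,2]<.108)&(abs(W[...,0]-.548)<.03)&(abs(W[...,1]+.145)<.03)&(d>0)];print(st["eef_pos"],R.from_quat(st["orientation"]).as_matrix().round(3))
if len(s):print("cap",len(s),(s.min(0)+s.max(0))/2,np.ptp(s,0))
E
```

```text
time_s: 8.8
eef_pos: [0.5482, -0.1078, 0.162]
orientation: [-0.003, 1.0, 0.0, -0.0]
ft_force: [0.8, 0.4, 1.0]
grip_width: 0.0567
gripper_force: 0.0
381
[ 0.52281565 -0.01988204  0.00528574] [0.56700669 0.06638169 0.49435883] [0.54555128 0.04278747 0.04442724]
[ 0.54819637 -0.10791588  0.1620542 ] [[-1.    -0.006  0.   ]
 [-0.006  1.     0.   ]
 [-0.     0.    -1.   ]]
cap 814 [ 0.54836278 -0.14380359  0.09688503] [0.02022274 0.02131404 0.01376005]
```

View pics/s2.png

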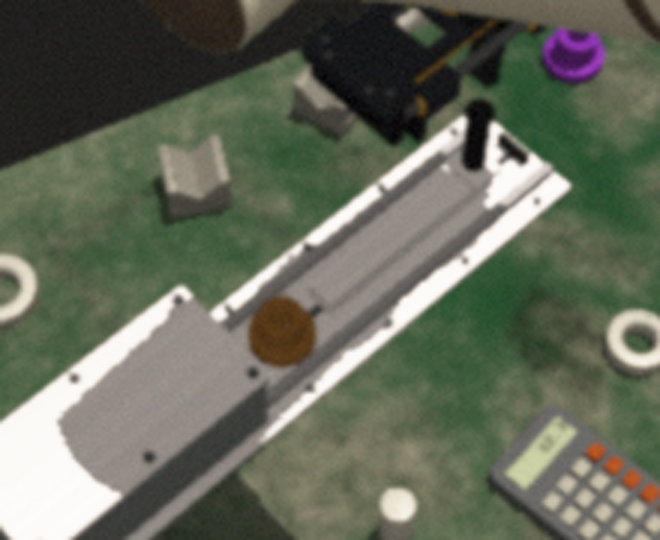

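The side crop shows the bush upright in the trough at (283,330), between the bar's tip and the flap, with the handle at (478,135). Next I'll grip the handle.

```bash
python3 -m creep '[0,-1.83,0,0,0.65,0,-1.83,0,0,0.65,0,0,0,0,0.65,0,0,2,0,0.65,0,0,2,0,0.65,0,0,2,0,0.65,0,0,2,0,0.65,0,0,0,0,0.65,0,0,0,0,0.65]' 40

```

```text
time_s: 9.65
eef_pos: [0.5478, -0.1449, 0.0814]
orientation: [-0.002, 1.0, -0.0, -0.001]
ft_force: [0.1, -0.6, 0.7]
grip_width: 0.0566
gripper_force: 0.0
```

```bash
python3 -m creep '[0,0,0,0,0,0,0,0,0,0,0,0,0,0,0,0,0,0,0,0,0,0,0,0,0,0,0,0,0,0,0,0,0,0,0,0,0,0,0,0,0,0,0,0,0,0,0,0,0,0]' 40

```

```text
time_s: 10.48
eef_pos: [0.5484, -0.1452, 0.0824]
orientation: [-0.001, 1.0, -0.0, 0.0]
ft_force: [-0.8, 0.2, 2.7]
grip_width: 0.0196
gripper_force: 40.0
```

```bash
python3 -m creep '[0.005,0.8,0,0,0,0.005,0.8,0,0,0,0.005,0.8,0,0,0,0.005,0.8,0,0,0,0,0,0,0,0,0,0,0,0,0]'
python3 -m creep '[0.003,0.4,0,0,0,0.003,0.4,0,0,0,0.003,0.4,0,0,0,0.003,0.4,0,0,0,0.003,0.4,0,0,0,0.003,0.4,0,0,0,0.003,0.4,0,0,0,0.003,0.4,0,0,0,0,0,0,0,0]'
```

```text
time_s: 10.98
eef_pos: [0.5482, -0.1119, 0.0823]
orientation: [-0.002, 1.0, 0.0, 0.0]
ft_force: [-0.8, 0.5, 4.5]
grip_width: 0.0194
gripper_force: 40.3
time_s: 11.73
eef_pos: [0.5479, -0.081, 0.0823]
orientation: [-0.001, 1.0, -0.0, 0.0]
ft_force: [-0.3, -0.7, 5.4]
grip_width: 0.0193
gripper_force: 40.2
```

```bash
python3 -m creep '[0.003,0.4,-0.03,0,0,0.003,0.4,-0.03,0,0,0.003,0.4,0,0,0,0.003,0.4,0,0,0,0.003,0.4,0,0,0,0.003,0.4,0,0,0,0.003,0.4,0,0,0,0,0,0,0,0]'
python3 -m creep '[0.003,0.4,0,0,0,0.003,0.4,0,0,0,0.003,0.4,0,0,0,0.003,0.4,0,0,0,0.003,0.4,0,0,0,0.003,0.3,0,0,0,0,0,0,0,0,0,0,0,0,0]'
```

```text
time_s: 12.4
eef_pos: [0.5477, -0.0525, 0.0824]
orientation: [-0.001, 1.0, 0.0, 0.0]
ft_force: [1.6, -1.7, 0.7]
grip_width: 0.0196
gripper_force: 40.0
time_s: 13.07
eef_pos: [0.5475, -0.0292, 0.0825]
orientation: [-0.001, 1.0, 0.0, 0.0]
ft_force: [3.4, -0.6, -1.2]
grip_width: 0.0192
gripper_force: 39.7
```

```bash
python3 -m creep '[-0.03,0.2,0,0,0,0,0.2,0,0,0,0,0.2,0,0,0,0,0.2,0,0,0,0,0.2,0,0,0,0,0.2,0,0,0,0,0,0,0,0,0,0,0,0,0]'
python3 -m creep '[0,0.1,0,0,0,0,0.1,0,0,0,0,0.1,0,0,0,0,0.1,0,0,0,0,0,0,0,0,0,0,0,0,0]'
python3 -m creep '[0,0.1,0,0,0,0,0.1,0,0,0,0,0.1,0,0,0,0,0.1,0,0,0,0,0,0,0,0,0,0,0,0,0]'
```

```text
time_s: 13.73
eef_pos: [0.5474, -0.0179, 0.0825]
orientation: [-0.001, 1.0, 0.0, -0.0]
ft_force: [3.4, -1.4, -2.7]
grip_width: 0.0195
gripper_force: 39.6
time_s: 14.23
eef_pos: [0.5473, -0.014, 0.0826]
orientation: [-0.001, 1.0, 0.0, -0.0]
ft_force: [3.7, -2.1, -2.8]
grip_width: 0.0193
gripper_force: 39.5
time_s: 14.73
eef_pos: [0.5473, -0.01, 0.0826]
orientation: [-0.001, 1.0, 0.0, -0.0]
ft_force: [3.6, -1.3, -3.9]
grip_width: 0.0191
gripper_force: 39.5
```

```bash
for i in 1; do python3 -m creep '[-0.03,0.1,0.03,0,0,0,0.1,0,0,0,0,0.1,0,0,0,0,0.1,0,0,0,0,0,0,0,0,0,0,0,0,0]'; done
python3 -m creep '[0,0.1,0,0,0,0,0.1,0,0,0,0,0.1,0,0,0,0,0.1,0,0,0,0,0,0,0,0,0,0,0,0,0]'
```

```text
time_s: 15.23
eef_pos: [0.5474, -0.0061, 0.0825]
orientation: [-0.001, 1.0, 0.0, -0.0]
ft_force: [1.0, -1.3, 0.4]
grip_width: 0.0191
gripper_force: 39.9
time_s: 15.73
eef_pos: [0.5474, -0.002, 0.0824]
orientation: [-0.001, 1.0, 0.0, -0.0]
ft_force: [-0.6, -2.4, 2.1]
grip_width: 0.0196
gripper_force: 40.1
```

```bash
python3 -m creep '[0,0.1,0,0,0,0,0.1,0,0,0,0,0.1,0,0,0,0,0.1,0,0,0,0,0,0,0,0,0,0,0,0,0]'
python3 -m creep '[0,0.1,0,0,0,0,0.1,0,0,0,0,0.1,0,0,0,0,0.1,0,0,0,0,0,0,0,0,0,0,0,0,0]'
```

```text
time_s: 16.23
eef_pos: [0.5474, 0.0019, 0.0824]
orientation: [-0.001, 1.0, 0.0, -0.0]
ft_force: [-2.3, -2.3, 3.6]
grip_width: 0.0188
gripper_force: 40.3
time_s: 16.73
eef_pos: [0.5474, 0.006, 0.0823]
orientation: [-0.001, 1.0, 0.0, -0.0]
ft_force: [-3.1, -3.6, 5.4]
grip_width: 0.019
gripper_force: 40.5
```

```bash
python3 -m creep '[0.03,0.1,-0.04,0,0,0,0.1,0,0,0,0,0,0,0,0,0,0,0,0,0]'
python3 -m creep '[0,0.1,0,0,0,0,0.1,0,0,0,0,0,0,0,0,0,0,0,0,0]'
```

```text
time_s: 17.07
eef_pos: [0.5473, 0.0081, 0.0825]
orientation: [-0.001, 1.0, 0.0, -0.0]
ft_force: [-0.7, -2.4, 0.9]
grip_width: 0.0193
gripper_force: 39.9
time_s: 17.4
eef_pos: [0.5473, 0.01, 0.0825]
orientation: [-0.001, 1.0, 0.0, -0.0]
ft_force: [-0.9, -1.6, -0.7]
grip_width: 0.0191
gripper_force: 39.7
```

```bash
python3 -m creep '[0,0.1,0,0,0,0,0.1,0,0,0,0,0.1,0,0,0,0,0,0,0,0,0,0,0,0,0]'
python3 -m creep '[0,0.1,0,0,0,0,0.1,0,0,0,0,0.1,0,0,0,0,0,0,0,0,0,0,0,0,0]'
```

```text
time_s: 17.82
eef_pos: [0.5473, 0.013, 0.0825]
orientation: [-0.001, 1.0, 0.0, -0.0]
ft_force: [-0.3, -2.8, -3.4]
grip_width: 0.0194
gripper_force: 39.6
time_s: 18.23
eef_pos: [0.5472, 0.0158, 0.0826]
orientation: [-0.001, 1.0, -0.0, -0.0]
ft_force: [0.3, -3.9, -4.0]
grip_width: 0.019
gripper_force: 39.5
```

```bash
python3 -m creep '[0,0.1,0.03,0,0,0,0.1,0,0,0,0,0.1,0,0,0,0,0,0,0,0,0,0,0,0,0]'
python3 -m creep '[0,0.1,0,0,0,0,0.1,0,0,0,0,0,0,0,0,0,0,0,0,0]'
```

```text
time_s: 18.65
eef_pos: [0.5472, 0.0184, 0.0826]
orientation: [-0.001, 1.0, -0.0, -0.0]
ft_force: [0.6, -4.1, -1.5]
grip_width: 0.0194
gripper_force: 39.6
time_s: 18.98
eef_pos: [0.5472, 0.02, 0.0825]
orientation: [-0.001, 1.0, -0.001, -0.0]
ft_force: [1.3, -7.2, -3.0]
grip_width: 0.0192
gripper_force: 39.6
```

```bash
python3 -m creep '[0,0.1,0.02,0,0,0,0.1,0,0,0,0,0,0,0,0,0,0,0,0,0]'
python3 -m creep '[0,0,0,0,0]'; python3 -m creep '[0,0.1,0,0,0,0,0.1,0,0,0,0,0,0,0,0,0,0,0,0,0]';python3 -m creep '[0,0,0,0,0]'
```

```text
time_s: 19.32
eef_pos: [0.5472, 0.0217, 0.0826]
orientation: [-0.001, 1.0, -0.001, -0.0]
ft_force: [1.2, -8.1, -1.0]
grip_width: 0.0194
gripper_force: 39.7
time_s: 19.4
eef_pos: [0.5472, 0.0216, 0.0825]
orientation: [-0.001, 1.0, -0.001, -0.0]
ft_force: [0.4, -8.3, -1.7]
grip_width: 0.0193
gripper_force: 39.7
time_s: 19.73
eef_pos: [0.5471, 0.0233, 0.0825]
orientation: [-0.001, 1.0, -0.001, -0.0]
ft_force: [1.3, -10.8, -1.1]
grip_width: 0.019
gripper_force: 39.7
time_s: 19.82
eef_pos: [0.5471, 0.0233, 0.0825]
orientation: [-0.001, 1.0, -0.001, -0.0]
ft_force: [1.9, -9.8, -1.4]
grip_width: 0.0191
gripper_force: 39.7
```

```bash
python3 -m creep '[0,0.1,0,0,0,0,0.1,0,0,0,0,0.05,0,0,0,0,0,0,0,0,0,0,0,0,0]';python3 -m creep '[0,0,0,0,0,0,0,0,0,0]'
```

```text
time_s: 20.23
eef_pos: [0.5471, 0.0252, 0.0825]
orientation: [-0.001, 1.0, -0.001, -0.001]
ft_force: [2.1, -11.9, -1.1]
grip_width: 0.0187
gripper_force: 39.7
time_s: 20.4
eef_pos: [0.5471, 0.0252, 0.0825]
orientation: [-0.001, 1.0, -0.001, -0.001]
ft_force: [1.9, -12.2, -1.6]
grip_width: 0.0193
gripper_force: 39.7
```

```bash
python3 -m creep '[0,0.03,0,0,0,0,0,0,0,0,0,0,0,0,0,0,0,0,0,0,0,0,0,0,0,0,0,0,0,0,0,0,0,0,0,0,0,0,0,0,0,0,0,0,0,0,0,0,0,0,0,0,0,0,0,0,0,0,0,0]'
python3 -m creep '[0,-0.2,0,0,0,0,-0.2,0,0,0,0,-0.2,0,0,0,0,-0.2,0,0,0,0,-0.2,0,0,0,0,-0.2,0,0,0,0,-0.3,0,0,0,0,-0.4,0,0,0,0,-0.4,0,0,0,0,-0.4,0,0,0,0,-0.4,0,0,0,0,-0.4,0,0,0,0,0,0,0,0]'
```

```text
time_s: 21.4
eef_pos: [0.5471, 0.0254, 0.0826]
orientation: [-0.001, 1.0, -0.001, -0.001]
ft_force: [1.8, -13.7, -1.5]
grip_width: 0.0195
gripper_force: 39.7
time_s: 22.48
eef_pos: [0.5475, -0.0083, 0.0824]
orientation: [-0.001, 1.0, -0.0, 0.0]
ft_force: [-1.6, -1.7, 1.4]
grip_width: 0.0193
gripper_force: 40.1
```

```bash
python3 -m creep '[-0.006,-0.7,0,0,0,-0.006,-0.7,0,0,0,-0.006,-0.7,0,0,0,-0.006,-0.7,0,0,0,-0.006,-0.7,0,0,0,-0.006,-0.7,0,0,0,-0.006,-0.7,0,0,0,-0.006,-0.7,0,0,0,-0.006,-0.7,0,0,0,-0.006,-0.7,0,0,0,0,0,0,0,0]'
python3 -m creep '[-0.006,-0.7,0,0,0,-0.006,-0.7,0,0,0,-0.006,-0.7,0,0,0,-0.006,-0.7,0,0,0,-0.006,-0.7,0,0,0,-0.006,-0.7,0,0,0,-0.006,-0.7,0,0,0,-0.006,-0.7,0,0,0,-0.006,-0.7,0,0,0,-0.006,-0.7,0,0,0,0,0,0,0,0]'
```

```text
time_s: 23.4
eef_pos: [0.548, -0.0789, 0.0824]
orientation: [-0.001, 1.0, -0.0, -0.0]
ft_force: [-3.7, -1.4, 5.6]
grip_width: 0.0192
gripper_force: 40.4
time_s: 24.32
eef_pos: [0.5485, -0.1486, 0.0824]
orientation: [-0.001, 1.0, -0.0, -0.001]
ft_force: [-4.3, -1.6, 6.5]
grip_width: 0.0192
gripper_force: 40.5
```

Now the last 1.8 cm towards the stop, gently. Then I'll relieve the side load, release and lift off.

```bash
python3 -m creep '[0.03,-0.4,-0.05,0,0,0,-0.4,0,0,0,0,-0.4,0,0,0,0,-0.3,0,0,0,0,-0.2,0,0,0,0,-0.1,0,0,0,0,0,0,0,0,0,0,0,0,0]'
python3 -m creep '[0,0,0,0,0.6,0,0,0,0,0.6,0,0,0,0,0.6,0,0,0,0,0.6,0,0,0,0,0.6,0,0,0,0,0.6,0,0,0,0,0.6]'
python3 -m creep '[0,0,-3,0,0.6,0,0,-3,0,0.6,0,0,-3,0,0.6,0,0,-3,0,0.6,0,0,0,0,0.6]'
```

```text
time_s: 24.98
eef_pos: [0.5485, -0.1657, 0.0825]
orientation: [-0.001, 1.0, -0.0, -0.0]
ft_force: [-1.8, -0.7, -0.1]
grip_width: 0.0194
gripper_force: 39.8
time_s: 25.57
eef_pos: [0.5489, -0.1653, 0.0828]
orientation: [-0.001, 1.0, -0.0, 0.0]
ft_force: [0.0, -0.1, -0.6]
grip_width: 0.0509
gripper_force: 0.0
time_s: 25.98
eef_pos: [0.5523, -0.1661, 0.2099]
orientation: [-0.002, 1.0, -0.001, 0.007]
ft_force: [1.0, -0.4, 0.3]
grip_width: 0.0519
gripper_force: 0.0
```

```bash
python3 -m creep '[1.5,-3,0,0,0.6,1.5,-3,0,0,0.6,1.5,-3,0,0,0.6,1.5,-3,0,0,0.6,1.5,-3,0,0,0.6,1.5,-3,0,0,0.6,1.5,-3,0,0,0.6,1.5,-3,0,0,0.6,0,0,0,0,0.6,0,0,0,0,0.6]'
python3 - <<'E'
from h import *
for n in("side","top"):
    p,d=ctrl.capture(n);W=world(n,d);hsv=cv2.cvtColor(p,cv2.COLOR_RGB2HSV)
    if n=="side":cv2.imwrite("pics/s3.png",cv2.resize(p[150:350,170:420],None,fx=3,fy=3,interpolation=2)[...,::-1])
    m=(hsv[...,0]<25)&(hsv[...,1]>110)&(abs(W[...,0]-.548)<.04)&(W[...,1]>-.2)&(W[...,1]<.3)&(W[...,2]<.1)&(d>0);print(n,"bronze px",m.sum())
    s=(W[...,2]>.09)&(W[...,2]<.108)&(abs(W[...,0]-.548)<.03)&(abs(W[...,1]+.165)<.03)&(d>0);print("cap",s.sum(),W[s].mean(0) if s.any() else 0)
E
```

```text
time_s: 26.82
eef_pos: [0.4281, -0.4069, 0.2023]
orientation: [0.001, 1.0, 0.0, -0.0]
ft_force: [-1.1, 0.5, -0.1]
grip_width: 0.0521
gripper_force: 0.0
side bronze px 0
cap 81 [ 0.54716331 -0.16202742  0.09936706]
top bronze px 0
cap 71 [ 0.54847843 -0.16495247  0.10077517]
```

View pics/s3.png

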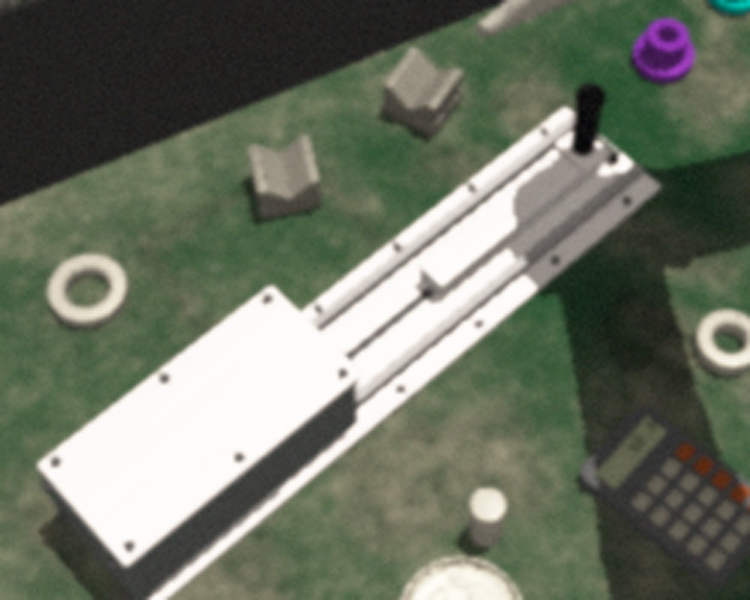

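The bar is drawn back, with its tip at (430,285) and handle at (588,110). The trough is empty, so the bush is in the box, and the V-blocks, rings and pin stand where they were. I'm handing the job in.

```bash
python3 -c "from plant import ctrl;print(ctrl.finish_job())"
```

```text
the job is handed in; nothing more can be done
None
```

The job is handed in: the bronze bush went through the flap, was held about 1 s against the buffer at roughly 10 N (estimated from about 12–14 N at the wrist), and the bar is drawn back to within about 4 mm of its stop and released; the flap itself couldn't be seen, so I'm inferring it shut, and the other parts were left untouched.

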